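# Empty the kitchen scale and hold its recessed reset button

## Robot

A 6-joint arm with a two-finger parallel gripper is mounted at the origin on the work surface. World frame = base frame: x ahead of the robot, y to its left, z up, the work surface at z = 0. Lengths are in m, angles in rad, forces in N, time in s.
With the tool pointing down it reaches from about 0.3 to 0.775 m from the base axis. Payload 14.6 kg.
Tool frame: the origin (TCP) lies between the finger pads; the fingertips stand 22 mm ahead of it and the grasp point (between the pads) lies 3 mm ahead of it; z points along the fingers, y is the line along which they close (so a half turn about z gives the same grasp; the last joint's range is limited). The gripper opens to 85 mm and grips with 20 to 120 N. Pads are 22 mm wide; open, the fingers measure 114 mm over their backs; the gripper's body (76 mm by 85 mm) begins 54 mm behind the grasp point. The pads swing forward as they close: fully open they stand 13 mm farther back than shut.
Start: joints at [-1.196, 0.3, 1.521, -0, 1.321, -0.067], TCP at [0.235, -0.497, 0.253] pointing down, gripper open.
Joint ranges: [-3.03, 3.03], [-0.79, 2.21], [0.23, 2.52], [-1.04, 4.18], [0, 3.07], [-2.55, 2.55]. Speed limits (rad/s): [2.22, 2.22, 2.57, 3.14, 3.14, 3.14].

## Interface

Orientations are given as a 3x3 rotation matrix whose columns are the frame's x, y, z axes.
In Python, from plant import telemetry, optics, r gives the robot as it stands.
- The arm moves only by the tool apply_moves, never from a script. Its arguments are lists of equal length, an entry for each row: "claw": the opening, from -1 (shut) to 1 (fully open); "offset": the shift along the tool's x, y, z in shares of 1000 mm (1.0 is 1000 mm), a list of three; "delta_rot": the turn, a rotation vector about the tool's x, y, z in shares of 120 degrees (1.0 is 120 degrees), a list of three. A call has 1 to 10 rows; each row is the pose to reach, as a shift and turn from the pose commanded when the call began, along the tool's axes at that moment; what a row does not reach only later rows make up. A row lasts 1/8 s, in which the tool goes at most 62.5 mm and 10.7 degrees, less where a joint would pass 70% of its speed; a pose out of reach is approached as far as the arm can. A call with a gripper value outside its range is refused whole. The fingers move at their own pace and stop on an object; "squeeze" is the grip in N (left out, the last holds). Time passes only in rows, so rows that repeat a pose let the fingers close. It gives the time, the measured TCP pose, the force, the opening and the grip force at its end, in the units of the state.
- telemetry.observe(): the state, without advancing time (a new reading comes with each control period).
- optics.camera(name): name is "side" or "top"; returns a dict with "image" (400x640x3 uint8, red, green, blue), "range_z" (400x640 float32, m along the optical axis (not along the pixel's ray), 0 where there is no reading), "fx", "fy", "cx", "cy" (pixels), "cam_to_world" (4x4, takes a point from camera to world coordinates). Camera axes: x right, y down, z forward; pixel columns grow to the right and rows downward; lengths in m; the calibration is good to about 2 mm. A picture is of the moment at which its call begins.
- r.close_job(): hands the job in; it is judged then, once.
The state is a dict: "clock": time; "joints": joint angles; "joint_vel": joint speeds; "tau": joint torques, N m; "ee_pos": TCP position; "orientation": TCP orientation; "force": force on the tool from outside, world axes, zero at the start; "ft_torque": the same for the moment, N m; "width": opening from 0.0 (shut) to 1.0 (fully open); "grasp_force": force on a finger pad.
Only numpy, scipy, OpenCV 4.12 (cv2) and the standard library are available. Lean on these libraries where they do the work, as an engineer would, in place of code of your own. Each camera call takes 0.05 s, during which the arm holds its last target. There are 200 camera calls.

## Task

The kitchen scale has to be reset with an empty pan: take the measuring scoop off the pan and hang it by its eye on the hook of the utensil stand, leaving it hanging freely. Then take the reset pin out of its block, reach it through the small orange-framed hole in the scale's deck and hold the red button inside fully down; finish while still gripping the pin and holding the button down. Do not press the button before the scoop hangs, and do not disturb the jars, bottles and tumbler.

Things in the scene. Friction and masses are not known exactly. Their poses are not given: they have to be found in the camera images.
- scale: White kitchen scale, fixed to the counter, 250 (x) x 180 (y) mm. Origin: centre of its underside; its -x end is the low control deck (top at 45 mm, hollow below, 74 mm deep in x) with a dark display and, framed in orange, a small round hole. Behind the deck the round steel pan: 156 mm dia, top at 62 mm, centred at (35, 0) mm. The pan's rim starts 49 mm from the hole.
- scale_hole (a point): Centre of the hole in the deck, on the deck's top face (height 45 mm). Round, 15 mm dia, through a 6 mm deck, vertical. At (-92, 35, 45) mm in the scale's frame. Straight below, 20 mm under the deck's top, is the top of a red button, 13 mm dia.
- reset_button (a joint): How far the red button under the hole is pressed down, in m: 0 free, 0.005 fully down against its stop. Its spring takes about 2 N to start and 5 N fully down.
- scoop: Measuring scoop standing upright on the pan, 56 to 91 g. Steel cup 50 mm dia at the rim, 34 mm high; from its rim a level blue handle runs along the scoop's own +x (x = 23 to 90 mm), 14 mm wide, 5 mm thick, mid height 31 mm, ending in a ring-shaped eye. Origin: centre of the cup's underside; z up. Centre of mass within 15 mm of the cup's axis.
- scoop_grip (a point): Point on the handle, at (45, 0, 31) mm in the scoop's frame, handy for a grasp across its 14 mm width (20 mm beyond the cup's rim).
- scoop_eye (a point): Centre of the eye at the handle's end, at (105, 0, 31) mm in the scoop's frame. Round bar 6 mm thick bent into a flat ring in the handle's plane, 26 mm inside and 38 mm outside dia.
- hook_stand: Utensil stand, fixed: round wooden foot 120 mm dia, upright steel post 14 mm dia, 208 mm high with a 20 mm wooden ball on top. From the post at height 190 mm a level steel hook arm, 7 mm thick, runs 70 mm along the stand's own -x and then turns straight up to its tip. Origin: centre of the foot's underside.
- hook_tip (a point): Top end of the upturned hook, 221.5 mm above the counter; the upturned part is vertical, 7 mm thick, and rises 28 mm above the arm's upper face.
- hook_seat (a point): Point on the axis of the level hook arm, 30 mm behind the upturn, 40 mm from the post axis, height 190 mm; axes as the stand's.
- pin_block: Fixed wooden block 60 x 60 x 55 mm high with one hole 10 mm dia, 50 mm deep, in the middle of its top. Origin: centre of its underside.
- pin: Reset pin, standing upright in the block's hole, tip down, 36 to 59 g: steel shaft 6 mm dia and 45 mm long, then an orange round handle 20 mm dia and 60 mm long (whole length 105 mm). Origin: the tip; z up along the pin. At the start the handle's lower shoulder rests on the block's top and the tip is 10 mm above the counter.
- pin_grip (a point): Point on the pin's axis, 80 mm from the tip: 35 mm above the shoulder, 25 mm below the handle's top.
- pin_tip (a point): Tip of the pin's shaft.
- sugar_jar: Bystander: large clear storage jar with pale contents and a wooden lid, 100 dia x 103 high mm, standing loose on the counter. Origin: centre of its underside.
- salt_jar: Bystander: second jar like sugar_jar, 100 dia x 103 high mm, standing loose on the counter. Origin: centre of its underside.
- spice_jar: Bystander: small orange spice jar with a red cap, 42 dia x 85 high mm, standing loose on the counter. Origin: centre of its underside.
- soy_bottle: Bystander: brown glass bottle with a red cap, 64 dia x 200 high mm, standing loose on the counter. Origin: centre of its underside.
- oil_bottle: Bystander: green glass bottle with a green cap, 60 dia x 180 high mm, standing loose on the counter. Origin: centre of its underside.
- tumbler: Bystander: clear glass tumbler, 72 dia x 110 high mm, standing loose on the counter. Origin: centre of its underside.
There are look-alikes about, which are no part of the job. There is more than one size of the hook_stand; the one meant has the size given above.

How it is judged:
On the way, in this order (a step that is already met when the one before it is completed fails the run):
1. the scoop hangs freely by its eye on the hook, let go and at rest (x of scoop_eye in the frame of hook_seat between -0.04 and 0.04 m and y of scoop_eye in the frame of hook_seat between -0.02 and 0.02 m and z of scoop_eye in the frame of hook_seat between -0.022 and 0.005 m and angle between scoop's own x axis and vertical below 0.6 rad and contact force between scoop and hook_stand above 0.15 N and contact force between scoop and the arm below 0.1 N and contact force between scoop and the fingers below 0.1 N and linear speed of scoop below 0.08 m/s), for 0.3 s.
2. the pin, held in the gripper, reaches through the hole and holds the button fully down (value of joint reset_button above 0.004 m and z of pin_tip in the frame of scale_hole below -0.015 m and horizontal distance between pin_tip and scale_hole below 0.009 m and contact force between pin and scale above 2 N and contact force between pin and the fingers above 3 N), for 0.3 s.
At the end, for the whole second after the job is handed in: Gripper holds the pin (over 3 N); its tip is 15 mm or more below the deck top in the hole and presses the button at least 4 of 5 mm with over 2 N; the scoop hangs on the hook arm by its eye (20 mm sideways, -22 to +5 mm in height), within 0.6 rad of vertical, untouched by the robot (all of step 2 and x of scoop_eye in the frame of hook_seat between -0.04 and 0.04 m and y of scoop_eye in the frame of hook_seat between -0.02 and 0.02 m and z of scoop_eye in the frame of hook_seat between -0.022 and 0.005 m and angle between scoop's own x axis and vertical below 0.6 rad and contact force between scoop and hook_stand above 0.15 N and contact force between scoop and the arm below 0.1 N and contact force between scoop and the fingers below 0.1 N); the arm keeps its last pose, push and grip.
It fails at once if the button is pressed before the scoop has been hung up (value of joint reset_button above 0.0025 m and (height (world z) of scoop_eye below 0.16 m or horizontal distance between scoop_eye and hook_seat above 0.055 m)).
It fails at once if a jar, bottle or the tumbler is shifted by more than 40 mm or tipped (distance of any of sugar_jar, salt_jar, spice_jar, soy_bottle, oil_bottle, tumbler from where it was at the start of the episode above 0.04 m or angle between any of sugar_jar, salt_jar, spice_jar, soy_bottle, oil_bottle, tumbler's own z axis and vertical above 0.4 rad).
It also fails if it takes over 67 s, if anything falls off the work surface, if the arm or the gripper's body presses on something with over 40 N, if the wrist force passes 120 N, or if a joint passes its speed limit or range.

## Working session

There is one attempt and no reset: what is moved stays moved. The work goes in short steps, Python scripts to look and compute and a tool call to move; the robot and the scene stay as the last step left them, time stands still between calls to the robot, and variables do not carry over. Pictures are saved under pics/ and viewed, at most 10 in all, crops included, and the job is handed in when it is done.

Besides the shell and the picture viewer there is one more tool, called as name(argument=value, ...), one argument or row to a line, values as JSON. apply_moves: Moves the arm, as the interface text tells. Its arguments: {"type":"object","properties":{"claw":{"type":"array"},"offset":{"type":"array"},"delta_rot":{"type":"array"},"squeeze":{"type":"number"}},"required":["claw","offset","delta_rot"]}

```bash
mkdir -p pics; ls
cat > h.py <<'E'
import numpy as np, cv2
from plant import telemetry, optics, r
def snap(n,tag):
    c=optics.camera(n); np.savez(f'pics/{tag}.npz',**c); cv2.imwrite(f'pics/{tag}.png',c['image'][:,:,::-1]); return c
def load(tag): return dict(np.load(f'pics/{tag}.npz'))
def P(c,u,v,z=None):
    """world point from depth, or on plane z"""
    T=c['cam_to_world']; d=np.array([(u-c['cx'])/c['fx'],(v-c['cy'])/c['fy'],1.])
    if z is None: s=np.median(c['range_z'][int(v)-1:int(v)+2,int(u)-1:int(u)+2])
    else: s=(z-T[2,3])/(T[:3,:3]@d)[2]
    return T[:3,:3]@(d*s)+T[:3,3]
def cloud(c):
    v,u=np.mgrid[:400,:640]; s=c['range_z']; T=c['cam_to_world']
    p=np.stack([(u-c['cx'])/c['fx']*s,(v-c['cy'])/c['fy']*s,s],-1)
    q=p@T[:3,:3].T+T[:3,3]; q[s==0]=np.nan; return q
def pix(c,X):
    T=c['cam_to_world']; p=T[:3,:3].T@(np.array(X)-T[:3,3]); return p[0]/p[2]*c['fx']+c['cx'],p[1]/p[2]*c['fy']+c['cy']
E
python3 - <<'E'
from h import *
np.set_printoptions(precision=4,suppress=True)
a=snap('top','t0');b=snap('side','s0')
for c in(a,b): print(c['fx'],c['cx'],c['cy']);print(c['cam_to_world'])
print(telemetry.observe())
E
```

```text
pics
374.36327304222397 320.5872920216145 193.70158966384548
[[ 0.0264 -0.9921  0.1228  0.4478]
 [-0.9996 -0.0244  0.0173  0.0012]
 [-0.0142 -0.1232 -0.9923  1.3443]
 [ 0.      0.      0.      1.    ]]
409.1397758343637 315.85730643161844 194.39751348690314
[[-0.8726 -0.2787  0.4011 -0.0156]
 [-0.488   0.4625 -0.7403  1.0682]
 [ 0.0209 -0.8417 -0.5396  0.9369]
 [ 0.      0.      0.      1.    ]]
{'clock': 0.1, 'joints': array([-1.1956,  0.3004,  1.5215,  0.    ,  1.3207, -0.0666]), 'joint_vel': array([-0.0001, -0.0033, -0.0022, -0.0006, -0.0016,  0.0006]), 'tau': array([  0.0019, -54.4382, -36.2371,  -0.    ,   0.003 ,   0.    ]), 'ee_pos': array([ 0.2351, -0.497 ,  0.2528]), 'orientation': array([[ 0.904 ,  0.4275, -0.0004],
       [ 0.4275, -0.904 ,  0.0009],
       [ 0.0001, -0.001 , -1.    ]]), 'force': array([ 0.4616, -0.1301, -0.5906]), 'ft_torque': array([-0.0345, -0.004 ,  0.0613]), 'grasp_force': 0.0, 'width': 0.9985191283166898}
```

View pics/t0.png

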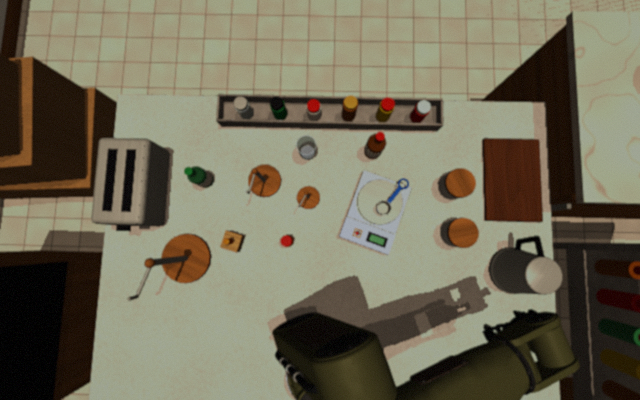

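View pics/s0.png

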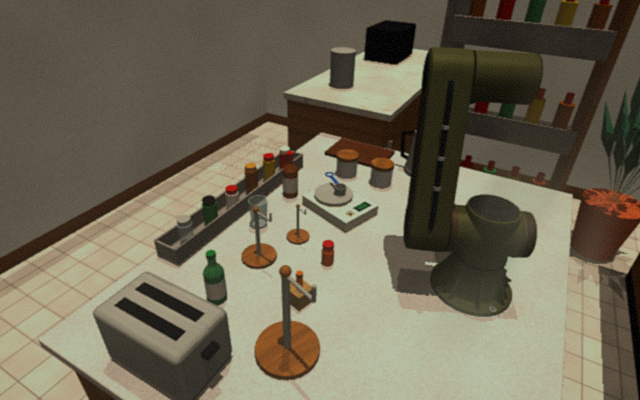

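The top picture shows the scale at about (375,212) with the scoop on the pan, its cup at (383,208) and eye at (404,184). The pin block is at (232,241). There are three stands: large (186,257), medium (264,180) and small (308,197). The medium foot is about 33 px across, or 0.12 m, so it fits the 120 mm description. I'll check this in enlarged crops.

Run:
```python
from h import *
a=load('t0');b=load('s0')
def crop(c,u,v,w,h,k): return cv2.resize(c['image'][v:v+h,u:u+w,::-1],None,fx=k,fy=k,interpolation=cv2.INTER_CUBIC)
out=np.zeros((600,800,3),np.uint8)
def put(im,x,y): out[y:y+im.shape[0],x:x+im.shape[1]]=im
put(crop(a,235,155,50,50,6),0,0)     # top stand
put(crop(a,335,165,80,50,6)[:, :480],310,0) # top scale upper
put(crop(b,235,195,45,75,4),0,300)
put(crop(b,300,165,80,65,4),190,300)
put(crop(b,280,265,40,45,4),520,300)
put(crop(a,217,228,30,30,4),680,300)
put(crop(a,335,215,70,45,4),520,420+60)if 0 else None
cv2.imwrite('pics/z1.png',out)
q=cloud(a)
np.set_printoptions(precision=3,suppress=True)
# heights
for n,c in(('top',a),('side',b)):
    Q=cloud(c)
    for nm,xy,R in (('med',P(a,264,182,0.02),.09),('large',P(a,186,257,.02),.14),('small',P(a,308,197,.02),.07)):
        m=(np.hypot(Q[...,0]-xy[0],Q[...,1]-xy[1])<R)
        print(n,nm,xy,'zmax',np.sort(Q[...,2][m])[-6:])
```

```text
top med [0.649 0.228 0.02 ] zmax [0.212 0.213 0.221 0.222 0.223 0.227]
top large [0.376 0.491 0.02 ] zmax [0.318 0.319 0.319 0.319 0.32  0.322]
top small [0.599 0.069 0.02 ] zmax [0.147 0.15  0.151 0.152 0.153 0.155]
side med [0.649 0.228 0.02 ] zmax [0.212 0.216 0.216 0.219 0.221 0.222]
side large [0.376 0.491 0.02 ] zmax [0.318 0.318 0.319 0.319 0.319 0.321]
side small [0.599 0.069 0.02 ] zmax [0.144 0.144 0.145 0.146 0.152 0.154]
```

View pics/z1.png

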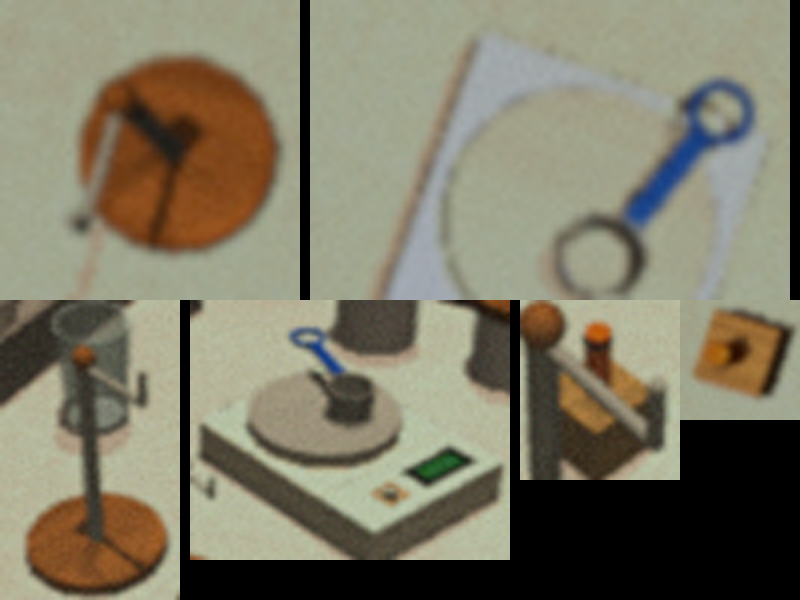

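The crops confirm the medium stand: both cameras put its top at about 0.22 m, against 0.32 m for the large one and 0.15 m for the small one. Its ball is at top pixel (253.8,170.8), tip (247.6,191.6) and foot (264.4,180.1). The scoop's eye is at top (402.9,183.2) and side (329.1,174.1). The hole is at side (349.9,212.9). The pin top is at top (225.6,240.6) and side (299.1,272.6). Next I'll triangulate these.

```bash
cat >> h.py <<'E'
def tri(c1,p1,c2,p2):
    M=[]
    for c,(u,v) in((c1,p1),(c2,p2)):
        W=np.linalg.inv(c['cam_to_world'])[:3]; x=(u-c['cx'])/c['fx']; y=(v-c['cy'])/c['fy']
        M+= [x*W[2]-W[0], y*W[2]-W[1]]
    X=np.linalg.svd(np.array(M))[2][-1]; X=X[:3]/X[3]
    return X, [np.round(np.array(pix(c,X))-p,1) for c,p in((c1,p1),(c2,p2))]
E
python3 - <<'E'
from h import *
np.set_printoptions(precision=4,suppress=True)
a=load('t0');b=load('s0')
for n,p,s,z in [('ball',(253.75,170.75),(255.6,208.4),.212),('tip',(247.6,191.6),(270.1,213.6),.2215),('eye',(402.9,183.2),(329.1,174.1),.093),('cup',(382.9,207.9),(340.1,185.9),.096),('pintop',(225.6,240.6),(299.1,272.6),.115)]:
    X,e=tri(a,p,b,s); print(n,X,e,'top@z',P(a,*p,z),'side@z',P(b,*s,z))
print('foot',P(a,264.4,180.1,.02))
print('hole side',P(b,349.9,212.9,.045))
# orange frame by colour
for n,c,(u0,v0,u1,v1) in(('top',a,(345,222,368,242)),('side',b,(335,203,365,222))):
    im=cv2.cvtColor(c['image'],cv2.COLOR_RGB2HSV)[v0:v1,u0:u1].astype(int)
    m=(im[...,1]>70)&(im[...,0]<25); v,u=np.nonzero(m); print(n,m.sum(),u.mean()+u0,v.mean()+v0, P(c,u.mean()+u0,v.mean()+v0,.045),P(c,u.mean()+u0,v.mean()+v0))
# blue handle axis
q=cloud(a);im=cv2.cvtColor(a['image'],cv2.COLOR_RGB2HSV).astype(int)
m=(im[...,0]>95)&(im[...,0]<130)&(im[...,1]>110);m[:, :375]=0;m[:,415:]=0;m[:170]=0;m[215:]=0
v,u=np.nonzero(m);w=np.array([P(a,x,y,.093) for x,y in zip(u,v)]);print(len(u),w.mean(0),np.nanmedian(q[m][:,2]),cv2.fitLine(w[:,:2].astype(np.float32),2,0,.01,.01).ravel())
# scale outline
Q=cloud(a);g=((Q[...,2]>.03)&(Q[...,2]<.075)&(abs(Q[...,0]-.55)<.2)&(Q[...,1]<.02)&(Q[...,1]>-.3)); k,l,st,ce=cv2.connectedComponentsWithStats(g.astype(np.uint8)); i=1+st[1:,4].argmax()
w=Q[l==i][:,:2].astype(np.float32);print('scale',cv2.minAreaRect(w))
for nm,(u,v) in dict(sugar=(460,183),salt=(461,232),soy=(375,145),oil=(195,174),spice=(287,240),tumb=(307,148)).items(): print(nm,P(a,u,v))
E
```

```text
ball [0.6544 0.2298 0.2026] [array([0.2, 0.4]), array([-0.5, -0.1])] top@z [0.654  0.2286 0.212 ] side@z [0.6442 0.2403 0.212 ]
tip [0.5881 0.2435 0.2148] [array([0.1, 0.1]), array([-0.1, -0. ])] top@z [0.5876 0.2423 0.2215] side@z [0.582  0.2511 0.2215]
eye [ 0.6432 -0.2542  0.0926] [array([0.2, 0.6]), array([-0.5, -0.1])] top@z [ 0.645  -0.2533  0.093 ] side@z [ 0.6408 -0.2543  0.093 ]
cup [ 0.5582 -0.1865  0.0975] [array([0.2, 0.4]), array([-0.4, -0. ])] top@z [ 0.5596 -0.1862  0.096 ] side@z [ 0.5578 -0.1893  0.096 ]
pintop [0.4359 0.3282 0.115 ] [array([0.2, 0.6]), array([-0.7, -0.1])] top@z [0.4377 0.3291 0.115 ] side@z [0.4339 0.3276 0.115 ]
foot [0.6558 0.2272 0.02  ]
hole side [ 0.4736 -0.1089  0.045 ]
top 22 356.27272727272725 232.5909090909091 [ 0.4764 -0.1027  0.045 ] [ 0.4768 -0.104   0.0289]
side 74 351.35135135135135 214.97297297297297 [ 0.4632 -0.0994  0.045 ] [ 0.4663 -0.107   0.0392]
75 [ 0.6127 -0.2274  0.093 ] 0.09681104099491167 [ 0.7991 -0.6012  0.6127 -0.2274]
scale ((0.5525084733963013, -0.1682296097278595), (0.18075305223464966, 0.2498997151851654), 71.03213500976562)
sugar [ 0.6488 -0.4412  0.1029]
salt [ 0.486  -0.441   0.1038]
soy [ 0.761  -0.1517  0.1454]
oil [0.6511 0.4344 0.1434]
spice [0.4449 0.1313 0.0853]
tumb [0.7806 0.0787 0.0059]
```

```bash
cat >> h.py <<'E'
from scipy.spatial.transform import Rotation as Ro
def toolR(yaw,tilt=0):
    """x axis of tool at yaw (deg), z down; then tilt (deg) about tool y"""
    y=np.radians(yaw); R=np.array([[np.cos(y),np.sin(y),0],[np.sin(y),-np.cos(y),0],[0,0,-1]])
    return R@Ro.from_euler('y',tilt,degrees=True).as_matrix()
def goal(p,R,ref=None):
    s=telemetry.observe(); p0,R0=(s['ee_pos'],np.array(s['orientation'])) if ref is None else ref
    return np.round(R0.T@(np.array(p)-p0),4), np.round(Ro.from_matrix(R0.T@R).as_rotvec(degrees=True),2)
E
python3 -c "
from h import *
print(goal([.595,-.216,.25],toolR(142.5)))"
```

```text
(array([ 0.4455, -0.1002,  0.0029]), array([-3.0000e-02, -6.0000e-02, -1.1719e+02]))
```

The manual's scale: turns go in shares of 120 degrees. Converting my numbers, -100 degrees / 120 = -0.8333.

apply_moves(
  claw=[1,1,1,1,1,1,1,1,1,1],
  offset=[
    [0.045,-0.01,0],
    [0.09,-0.02,0],
    [0.135,-0.03,0],
    [0.18,-0.04,0],
    [0.225,-0.05,0],
    [0.27,-0.06,0],
    [0.315,-0.07,0],
    [0.36,-0.08,0],
    [0.4,-0.09,0],
    [0.4455,-0.1,0.003],
  ],
  delta_rot=[
    [0,0,-0.0833],
    [0,0,-0.1667],
    [0,0,-0.25],
    [0,0,-0.3333],
    [0,0,-0.4167],
    [0,0,-0.5],
    [0,0,-0.5833],
    [0,0,-0.6667],
    [0,0,-0.75],
    [0,0,-0.8333],
  ],
)

```text
clock: 1.35
ee_pos: [0.596, -0.2154, 0.2501]
orientation: [[-0.583, 0.813, -0.0], [0.813, 0.583, 0.0], [0.0, -0.0, -1.0]]
force: [0.1, 0.0, 0.1]
width: 0.999
grasp_force: 0.0
```

Converted, -17.2 degrees / 120 = -0.1433.

apply_moves(
  claw=[1,1,1,0.3,0.3],
  offset=[
    [0,0,0],
    [0,0,0],
    [0,0,0],
    [0,0,0],
    [0,0,0],
  ],
  delta_rot=[
    [0,0,-0.0833],
    [0,0,-0.1417],
    [0,0,-0.1433],
    [0,0,-0.1433],
    [0,0,-0.1433],
  ],
)

```text
clock: 1.98
ee_pos: [0.5951, -0.2164, 0.2503]
orientation: [[-0.792, 0.61, -0.0], [0.61, 0.792, 0.0], [0.0, 0.0, -1.0]]
force: [0.2, 0.2, -0.6]
width: 0.649
grasp_force: 0.0
```

```bash
python3 -c "
from h import *
s=telemetry.observe();print(s['joints'],s['ee_pos'],s['width'],s['clock'])
print(goal([.595,-.216,.098],toolR(142.5)))"
```

```text
[-4.06620825e-01  4.90271658e-01  1.26516615e+00  5.34720992e-05
  1.38618965e+00 -1.32135885e+00] [ 0.59505682 -0.21638116  0.2502682 ] 0.6488818290789381 1.975
(array([0.0003, 0.0003, 0.1523]), array([ 0.  , -0.  , -0.09]))
```

apply_moves(
  claw=[0.3,0.3,0.3,0.3,0.3,0.3],
  offset=[
    [0,0,0.05],
    [0,0,0.09],
    [0,0,0.125],
    [0,0,0.145],
    [0,0,0.152],
    [0,0,0.152],
  ],
  delta_rot=[
    [0,0,0],
    [0,0,0],
    [0,0,0],
    [0,0,0],
    [0,0,0],
    [0,0,0],
  ],
)

```text
clock: 2.72
ee_pos: [0.5954, -0.2164, 0.099]
orientation: [[-0.793, 0.609, 0.001], [0.609, 0.793, -0.0], [-0.001, 0.0, -1.0]]
force: [0.7, -0.0, 0.8]
width: 0.651
grasp_force: 0.0
```

apply_moves(
  claw=[-1,-1,-1,-1,-1,-1,-1,-1],
  offset=[
    [0,0,0],
    [0,0,0],
    [0,0,0],
    [0,0,0],
    [0,0,0],
    [0,0,0],
    [0,0,0],
    [0,0,0],
  ],
  delta_rot=[
    [0,0,0],
    [0,0,0],
    [0,0,0],
    [0,0,0],
    [0,0,0],
    [0,0,0],
    [0,0,0],
    [0,0,0],
  ],
  squeeze=60,
)

```text
clock: 3.72
ee_pos: [0.5955, -0.2166, 0.0989]
orientation: [[-0.793, 0.609, 0.001], [0.609, 0.793, -0.001], [-0.001, 0.0, -1.0]]
force: [0.6, -1.6, 6.1]
width: 0.142
grasp_force: 58.6
```

apply_moves(
  claw=[-1,-1,-1,-1,-1,-1,-1],
  offset=[
    [0,0,-0.015],
    [0,0,-0.04],
    [0,0,-0.08],
    [0,0,-0.12],
    [0,0,-0.16],
    [0,0,-0.2],
    [0,0,-0.2],
  ],
  delta_rot=[
    [0,0,0],
    [0,0,0],
    [0,0,0],
    [0,0,0],
    [0,0,0],
    [0,0,0],
    [0,0,0],
  ],
)

```text
clock: 4.6
ee_pos: [0.5955, -0.2164, 0.3024]
orientation: [[-0.794, 0.609, 0.005], [0.609, 0.794, -0.002], [-0.005, 0.001, -1.0]]
force: [-0.2, -0.7, -1.1]
width: 0.143
grasp_force: 58.7
```

```bash
python3 -c "
from h import *
s=telemetry.observe();print(s['ee_pos'],s['width'],s['grasp_force'])
print(goal([.49,.262,.3],toolR(168)))
print('spare')"
```

```text
[ 0.59550739 -0.2164076   0.30236444] 0.14333612455753494 58.73428702354431
(array([0.3749, 0.3154, 0.0008]), array([ 1.000e-02,  3.300e-01, -2.548e+01]))
spare
```

Converted, -25.5 degrees / 120 = -0.2125.

apply_moves(
  claw=[-1,-1,-1,-1,-1,-1,-1,-1,-1,-1],
  offset=[
    [0.02,0.017,0],
    [0.06,0.05,0],
    [0.105,0.09,0],
    [0.15,0.126,0],
    [0.195,0.164,0],
    [0.24,0.202,0],
    [0.285,0.24,0],
    [0.33,0.277,0],
    [0.36,0.303,0],
    [0.375,0.3155,0],
  ],
  delta_rot=[
    [0,0,-0.0083],
    [0,0,-0.025],
    [0,0,-0.05],
    [0,0,-0.0833],
    [0,0,-0.1167],
    [0,0,-0.15],
    [0,0,-0.175],
    [0,0,-0.2],
    [0,0,-0.2083],
    [0,0,-0.2125],
  ],
)

```text
clock: 5.85
ee_pos: [0.4886, 0.2638, 0.2976]
orientation: [[-0.979, 0.206, -0.001], [0.206, 0.979, -0.001], [0.001, -0.001, -1.0]]
force: [0.2, -0.4, -0.4]
width: 0.145
grasp_force: 58.7
```

apply_moves(
  claw=[-1,-1,-1],
  offset=[
    [0,0,0],
    [0,0,0],
    [0,0,0],
  ],
  delta_rot=[
    [0,0,0],
    [0,0,0],
    [0,0,0],
  ],
)

```text
clock: 6.22
ee_pos: [0.4899, 0.2612, 0.2983]
orientation: [[-0.978, 0.209, -0.0], [0.209, 0.978, -0.0], [0.0, -0.0, -1.0]]
force: [-0.6, 0.1, -0.5]
width: 0.145
grasp_force: 58.7
```

Run:
```python
from h import *
s=telemetry.observe();print(s['ee_pos'],s['orientation'],s['joints'],s['clock'])
a=snap('top','t1');b=snap('side','s1')
def crop(c,u,v,w,h,k): return cv2.resize(c['image'][v:v+h,u:u+w,::-1],None,fx=k,fy=k,interpolation=cv2.INTER_CUBIC)
cv2.imwrite('pics/z2.png',np.hstack([crop(a,215,155,60,90,6),crop(b,245,165,70,90,6)[:, :420]]))
```

```text
[0.48993702 0.26123224 0.29827768] [[-9.77866729e-01  2.09228720e-01 -5.85044488e-05]
 [ 2.09228725e-01  9.77866725e-01 -9.71136529e-05]
 [ 3.68905885e-05 -1.07205021e-04 -9.99999994e-01]] [ 4.23909533e-01  2.81308772e-01  1.44025295e+00 -6.51920460e-05
  1.42012421e+00 -9.36090847e-01] 6.225
```

View pics/z2.png

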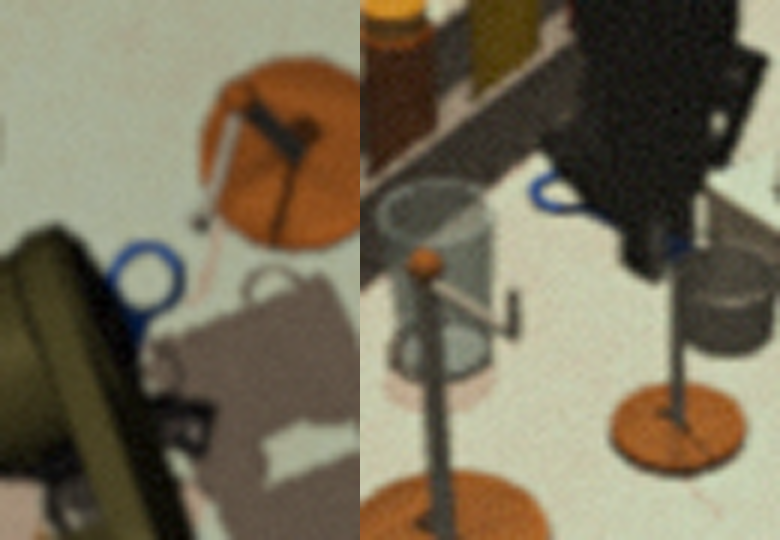

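Left is the top view: eye at (238.9,201.3), hook tip at (248.0,191.6). Right is the side view: eye at about (279.3,196.6), tip at (270.1,213.4). The scoop is held level.

Run:
```python
from h import *
np.set_printoptions(precision=4,suppress=True)
a=load('t1');b=load('s1')
for n,p,q in(('eye',(238.9,201.3),(279.3,196.6)),('tip',(248,191.6),(270.1,213.4))): print(n,*tri(a,p,b,q))
s=telemetry.observe();R=np.array(s['orientation'])
print('eye@',P(a,238.9,201.3,.295),P(a,248,191.6,.2215),'nominal',s['ee_pos']+R@[-.06,0,.003])
# shadows-free ring centroid check via blue
Q=cloud(a);m=(abs(Q[...,2]-.295)<.02)&(np.hypot(Q[...,0]-.549,Q[...,1]-.25)<.03);v,u=np.nonzero(m);print(m.sum(),np.nanmedian(Q[m][:,2]),u.min(),u.max(),v.min(),v.max())
```

```text
eye [0.5492 0.2496 0.2929] [array([0.2, 0.4]), array([-0.5, -0.1])]
tip [0.5884 0.2425 0.2147] [array([0., 0.]), array([-0., -0.])]
eye@ [0.5503 0.2497 0.295 ] [0.5877 0.2411 0.2215] nominal [0.5485 0.249  0.2953]
83 0.2959261374465878 233 245 195 212
```

Run:
```python
from h import *
np.set_printoptions(precision=4,suppress=True)
s=telemetry.observe();R0=toolR(168); d=-R0[:,0]
tip=np.array([.588,.242,0]); 
tcp=tip-.0605*d; ref=(s['ee_pos'],np.array(s['orientation']))
for z in(.28,.203):
    tcp[2]=z; print(z,tcp,*goal(tcp,R0))
pv=tip+.016*d; pv[2]=.201
r0=(pv-R0@[-.0765,0,.003],R0)
for t in range(5,66,5):
    R=toolR(168,-t); print(t,*goal(pv-R@[-.0765,0,.003],R,r0))
```

```text
0.28 [0.5288 0.2546 0.28  ] [-0.0396  0.0014  0.0183] [-0.    0.   -0.05]
0.203 [0.5288 0.2546 0.203 ] [-0.0396  0.0014  0.0953] [-0.    0.   -0.05]
5 [-0.      0.      0.0067] [-0. -5.  0.]
10 [-0.0006  0.      0.0133] [ -0. -10.   0.]
15 [-0.0018  0.      0.0199] [  0. -15.   0.]
20 [-0.0036  0.      0.0263] [ -0. -20.   0.]
25 [-0.0059 -0.      0.0326] [ -0. -25.   0.]
30 [-0.0087  0.      0.0387] [ -0. -30.  -0.]
35 [-0.0121  0.      0.0444] [ -0. -35.   0.]
40 [-0.016   0.      0.0499] [  0. -40.   0.]
45 [-0.0203 -0.      0.055 ] [ -0. -45.   0.]
50 [-0.025   0.      0.0597] [  0. -50.   0.]
55 [-0.0302 -0.      0.0639] [  0. -55.   0.]
60 [-0.0357  0.      0.0678] [ -0. -60.   0.]
65 [-0.0415 -0.      0.0711] [  0. -65.   0.]
```

apply_moves(
  claw=[-1,-1,-1,-1,-1,-1,-1,-1],
  offset=[
    [-0.02,0.001,0.01],
    [-0.039,0.0015,0.018],
    [-0.04,0.0015,0.018],
    [-0.04,0.0015,0.04],
    [-0.04,0.0015,0.06],
    [-0.04,0.0015,0.08],
    [-0.04,0.0015,0.095],
    [-0.04,0.0015,0.095],
  ],
  delta_rot=[
    [0,0,0],
    [0,0,0],
    [0,0,0],
    [0,0,0],
    [0,0,0],
    [0,0,0],
    [0,0,0],
    [0,0,0],
  ],
)

```text
clock: 7.32
ee_pos: [0.5286, 0.2554, 0.2029]
orientation: [[-0.978, 0.208, -0.001], [0.208, 0.978, -0.0], [0.001, -0.001, -1.0]]
force: [0.3, 0.8, -0.5]
width: 0.144
grasp_force: 58.7
```

Run:
```python
from h import *
s=telemetry.observe();print(s['ee_pos'],s['force'],s['joints'],s['clock'])
a=snap('top','t2');b=snap('side','s2')
def crop(c,u,v,w,h,k): return cv2.resize(c['image'][v:v+h,u:u+w,::-1],None,fx=k,fy=k,interpolation=cv2.INTER_CUBIC)
cv2.imwrite('pics/z3.png',np.hstack([crop(a,215,155,60,70,6),crop(b,245,175,70,70,6)]))
```

```text
[0.52864676 0.25536088 0.20287002] [ 0.3303422   0.81694038 -0.46293446] [ 3.87594408e-01  4.25886859e-01  1.47036659e+00  4.67910588e-05
  1.24637595e+00 -9.74000248e-01] 7.325
```

View pics/z3.png

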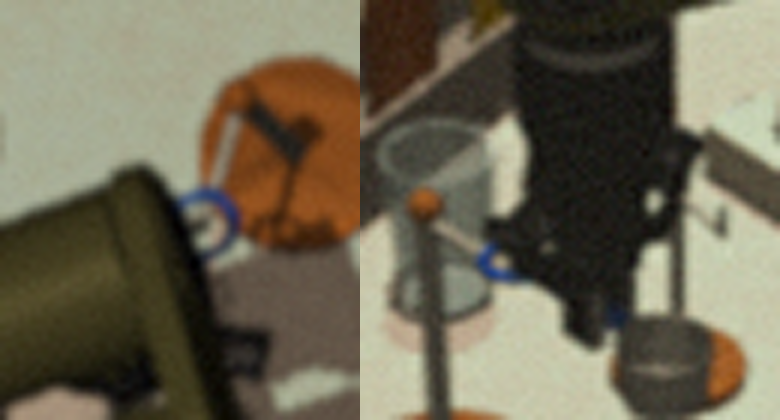

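The top view shows the hook tip at crop (205,218) inside the blue ring, whose centre is (207,224). The ring is threaded over the upturn, so I'll tilt it about its post-side bar.

Converted, -25 degrees / 120 = -0.2083.

apply_moves(
  claw=[-1,-1,-1,-1,-1,-1],
  offset=[
    [0,0,0.0067],
    [-0.0006,0,0.0133],
    [-0.0018,0,0.0199],
    [-0.0036,0,0.0263],
    [-0.0059,0,0.0326],
    [-0.0059,0,0.0326],
  ],
  delta_rot=[
    [0,-0.0417,0],
    [0,-0.0833,0],
    [0,-0.125,0],
    [0,-0.1667,0],
    [0,-0.2083,0],
    [0,-0.2083,0],
  ],
)

```text
clock: 8.18
ee_pos: [0.5342, 0.2544, 0.1709]
orientation: [[-0.887, 0.207, 0.413], [0.188, 0.978, -0.088], [-0.422, -0.0, -0.907]]
force: [0.3, 0.1, -0.4]
width: 0.139
grasp_force: 58.7
```

Run:
```python
from h import *
np.set_printoptions(precision=4,suppress=True)
s=telemetry.observe();print(s['joints'],s['force'],s['ee_pos'],s['clock'])
R0=toolR(168);d=-R0[:,0];pv=np.array([.588,.242,.201])+.016*d
f=lambda t:(pv-toolR(168,-t)@[-.0765,0,.003],toolR(168,-t))
print(goal(*f(25)))
for t in range(30,66,5):print(t,*goal(*f(t),f(25)))
```

```text
[ 0.4842  0.3459  1.7167 -0.3957  0.7753 -0.6358] [ 0.2712  0.1357 -0.3732] [0.5342 0.2544 0.1709] 8.175
(array([-0.0007, -0.001 , -0.0002]), array([ 0.  , -0.04,  0.05]))
30 [-0.      0.      0.0067] [-0. -5. -0.]
35 [-0.0006  0.      0.0133] [ -0. -10.  -0.]
40 [-0.0018  0.      0.0199] [  0. -15.   0.]
45 [-0.0036  0.      0.0263] [ -0. -20.   0.]
50 [-0.0059  0.      0.0326] [  0. -25.   0.]
55 [-0.0087  0.      0.0387] [  0. -30.  -0.]
60 [-0.0121  0.      0.0444] [ -0. -35.  -0.]
65 [-0.016  -0.      0.0499] [  0. -40.  -0.]
```

Converted, -15 degrees / 120 = -0.125.

apply_moves(
  claw=[-1,-1,-1,-1,-1],
  offset=[
    [-0.0005,-0.001,0.0067],
    [-0.001,-0.001,0.0133],
    [-0.0025,-0.001,0.0199],
    [-0.0025,-0.001,0.0199],
    [-0.0025,-0.001,0.0199],
  ],
  delta_rot=[
    [0,-0.0417,0],
    [0,-0.0833,0],
    [0,-0.125,0],
    [0,-0.125,0],
    [0,-0.125,0],
  ],
)

```text
clock: 8.8
ee_pos: [0.5456, 0.251, 0.1547]
orientation: [[-0.75, 0.209, 0.628], [0.16, 0.978, -0.134], [-0.642, 0.001, -0.767]]
force: [0.8, -0.3, -0.7]
width: 0.139
grasp_force: 58.7
```

Run:
```python
from h import *
np.set_printoptions(precision=4,suppress=True)
s=telemetry.observe();print(s['joints'],s['force'],s['ee_pos'],s['clock'])
R0=toolR(168);d=-R0[:,0];pv=np.array([.588,.242,.201])+.016*d
f=lambda t,y=168:(pv-toolR(y,-t)@[-.0765,0,.003],toolR(y,-t))
print(goal(*f(40)))
for t in range(45,66,5):print(t,*goal(*f(t),f(40)))
```

```text
[ 0.5312  0.363   1.8246 -0.8891  0.5919 -0.1617] [ 0.8044 -0.3361 -0.6616] [0.5456 0.251  0.1547] 8.8
(array([ 0.0013,  0.    , -0.0003]), array([-0.01, -0.07, -0.06]))
45 [-0.     -0.      0.0067] [-0. -5. -0.]
50 [-0.0006 -0.      0.0133] [  0. -10.  -0.]
55 [-0.0018 -0.      0.0199] [ -0. -15.  -0.]
60 [-0.0036 -0.      0.0263] [ -0. -20.  -0.]
65 [-0.0059 -0.      0.0326] [ -0. -25.  -0.]
```

Run:
```python
from h import *
np.set_printoptions(precision=4,suppress=True)
R0=toolR(168);d=-R0[:,0];pv=np.array([.588,.242,.201])+.016*d
f=lambda t,y=168:(pv-toolR(y,-t)@[-.0765,0,.003],toolR(y,-t))
for t,y in((40,173),(40,178),(42,183),(45,188),(50,190),(55,190),(60,190)):print(t,y,*goal(*f(t,y)))
```

```text
40 173 [ 0.0011 -0.0053 -0.0001] [-3.22 -0.06 -3.89]
40 178 [ 0.0005 -0.0105  0.0003] [-6.43 -0.06 -7.72]
42 183 [-0.0002 -0.0152  0.0037] [ -9.85  -2.05 -11.38]
45 188 [-0.0014 -0.0192  0.0086] [-13.52  -5.01 -14.82]
50 190 [-0.0023 -0.0193  0.0155] [-15.58  -9.94 -15.64]
55 190 [-0.0032 -0.0173  0.0218] [-16.27 -14.87 -14.97]
60 190 [-0.0047 -0.0153  0.028 ] [-16.95 -19.81 -14.28]
```

Converted, -9.85 degrees / 120 = -0.0821.

apply_moves(
  claw=[-1,-1,-1,-1,-1,-1],
  offset=[
    [0.001,-0.0053,0],
    [0.0005,-0.0105,0],
    [0,-0.0152,0.0037],
    [-0.0014,-0.0192,0.0086],
    [-0.0023,-0.0193,0.0155],
    [-0.0023,-0.0193,0.0155],
  ],
  delta_rot=[
    [-0.0267,0,-0.0325],
    [-0.0533,0,-0.0642],
    [-0.0821,-0.0167,-0.095],
    [-0.1125,-0.0417,-0.1233],
    [-0.13,-0.0825,-0.13],
    [-0.13,-0.0825,-0.13],
  ],
)

```text
clock: 9.55
ee_pos: [0.5621, 0.2242, 0.1669]
orientation: [[-0.665, -0.184, 0.724], [-0.117, 0.983, 0.142], [-0.738, 0.01, -0.675]]
force: [6.1, 1.7, -9.5]
width: 0.142
grasp_force: 59.0
```

Run:
```python
from h import *
np.set_printoptions(precision=4,suppress=True)
s=telemetry.observe();print(s['joints'],s['force'],s['ee_pos'],s['clock'])
R0=toolR(168);d=-R0[:,0];pv=np.array([.588,.242,.201])+.016*d
f=lambda t,y=168:(pv-toolR(y,-t)@[-.0765,0,.003],toolR(y,-t))
for t,y in((50,190),(55,190),(60,190),(65,190)):print(t,y,*goal(*f(t,y)))
```

```text
[ 0.3655  0.2841  1.96   -1.0362  0.147  -0.4096] [ 6.0953  1.7307 -9.5266] [0.5621 0.2242 0.1669] 9.55
50 190 [0.0221 0.0069 0.0094] [ 0.81 -2.48 -0.03]
55 190 [0.0218 0.0068 0.0161] [ 0.81 -7.48 -0.07]
60 190 [0.0209 0.0067 0.0227] [  0.81 -12.48  -0.1 ]
65 190 [0.0194 0.0066 0.0292] [  0.8  -17.48  -0.14]
```

Run:
```python
from h import *
a=snap('top','t3');b=snap('side','s3')
def crop(c,u,v,w,h,k): return cv2.resize(c['image'][v:v+h,u:u+w,::-1],None,fx=k,fy=k,interpolation=cv2.INTER_CUBIC)
cv2.imwrite('pics/z4.png',np.hstack([crop(a,225,160,45,60,8),crop(b,245,195,55,60,8)]))
```

```text
(no output)
```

View pics/z4.png

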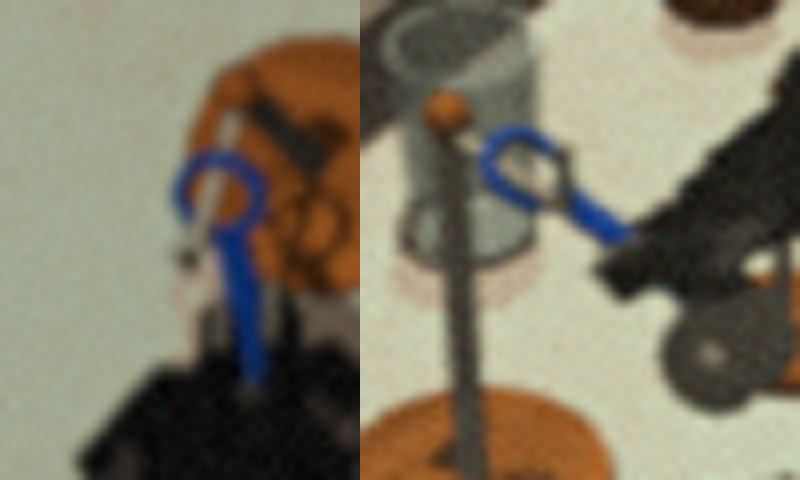

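The top view shows the ring's far bar over the hook arm, at crop (225,155), and its near part under the arm, at (200,225). It is threaded, but joint 4 hit its limit and the near bar pushes up under the arm. I'll lower it at a gentler tilt.

Run:
```python
from h import *
np.set_printoptions(precision=4,suppress=True)
s=telemetry.observe();print(s['ee_pos'],s['force'])
f=lambda t,y,pv:(np.array(pv)-toolR(y,-t)@[-.0765,0,.003],toolR(y,-t))
for a in((46,189,[.613,.2345,.214]),(44,187,[.612,.2355,.207]),(42,184,[.612,.2365,.202]),(40,182,[.612,.237,.2])):print(a,*goal(*f(*a)))
```

```text
[0.562  0.2245 0.1667] [ 4.6391  0.4479 -9.6718]
(46, 189, [0.613, 0.2345, 0.214]) [0.0064 0.0019 0.0014] [1.5  1.47 0.66]
(44, 187, [0.612, 0.2355, 0.207]) [0.0118 0.0051 0.003 ] [2.92 3.46 2.08]
(42, 184, [0.612, 0.2365, 0.202]) [0.0149 0.0092 0.004 ] [5.   5.44 4.26]
(40, 182, [0.612, 0.237, 0.2]) [0.0157 0.012  0.0031] [6.31 7.43 5.8 ]
```

Converted, 5.8 degrees / 120 = 0.0483.

apply_moves(
  claw=[-1,-1,-1,-1,-1,-1,-1],
  offset=[
    [0.0064,0.002,0.0014],
    [0.0064,0.002,0.0014],
    [0.0118,0.005,0.003],
    [0.0118,0.005,0.003],
    [0.015,0.0092,0.004],
    [0.0157,0.012,0.0031],
    [0.0157,0.012,0.0031],
  ],
  delta_rot=[
    [0.0125,0.0125,0.0058],
    [0.0125,0.0125,0.0058],
    [0.0242,0.0292,0.0175],
    [0.0242,0.0292,0.0175],
    [0.0417,0.045,0.0358],
    [0.0525,0.0617,0.0483],
    [0.0525,0.0617,0.0483],
  ],
)

```text
clock: 10.52
ee_pos: [0.5533, 0.237, 0.1569]
orientation: [[-0.76, -0.039, 0.648], [-0.027, 0.999, 0.029], [-0.649, 0.004, -0.761]]
force: [4.6, 1.9, 9.8]
width: 0.138
grasp_force: 59.9
```

Run:
```python
from h import *
np.set_printoptions(precision=4,suppress=True)
s=telemetry.observe();print(s['ee_pos'],s['force'],s['joints'],s['clock'])
f=lambda t,y,pv:(np.array(pv)-toolR(y,-t)@[-.0765,0,.003],toolR(y,-t))
for a in((40,182,[.612,.237,.2]),):print(a,*goal(*f(*a)))
R=np.array(s['orientation']);print('pivot',s['ee_pos']+R@[-.0765,0,.003])
```

```text
[0.5533 0.237  0.1569] [4.5978 1.9419 9.8248] [ 0.4355  0.3155  1.8893 -0.7655  0.3655 -0.5285] 10.525
(40, 182, [0.612, 0.237, 0.2]) [ 0.0038 -0.002   0.0017] [0.34 0.46 0.03]
pivot [0.6134 0.2391 0.2043]
```

apply_moves(
  claw=[-1,-1,-1],
  offset=[
    [-0.001,0,-0.0012],
    [-0.002,0,-0.0022],
    [-0.002,0,-0.0022],
  ],
  delta_rot=[
    [0,0,0],
    [0,0,0],
    [0,0,0],
  ],
)

```text
clock: 10.9
ee_pos: [0.5524, 0.2363, 0.1582]
orientation: [[-0.762, -0.039, 0.646], [-0.028, 0.999, 0.027], [-0.647, 0.003, -0.762]]
force: [4.4, 2.3, 5.4]
width: 0.142
grasp_force: 59.7
```

Run:
```python
from h import *
a=snap('top','t4');b=snap('side','s4')
def crop(c,u,v,w,h,k): return cv2.resize(c['image'][v:v+h,u:u+w,::-1],None,fx=k,fy=k,interpolation=cv2.INTER_CUBIC)
cv2.imwrite('pics/z5.png',np.hstack([crop(a,225,160,45,60,8),crop(b,245,195,55,60,8)]))
```

```text
(no output)
```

View pics/z5.png

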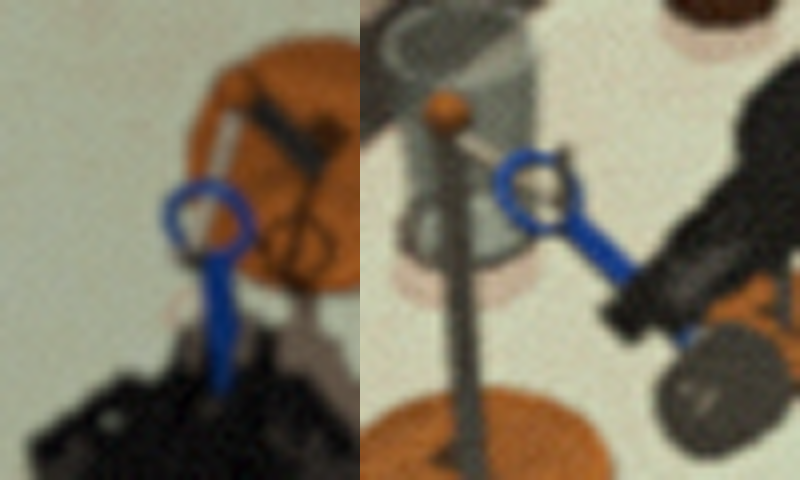

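The ring still encircles the hook: its far bar lies on the arm, and the upturn's tip at side crop (565,155) stands clear above it. I'll release it gently.

apply_moves(
  claw=[-0.6,-0.5,-0.4,-0.3,-0.2,0,0,0],
  offset=[
    [0,0,0],
    [0,0,0],
    [0,0,0],
    [0,0,0],
    [0,0,0],
    [0,0,0],
    [0,0,0],
    [0,0,0],
  ],
  delta_rot=[
    [0,0,0],
    [0,0,0],
    [0,0,0],
    [0,0,0],
    [0,0,0],
    [0,0,0],
    [0,0,0],
    [0,0,0],
  ],
)

```text
clock: 12.0
ee_pos: [0.5512, 0.2358, 0.1562]
orientation: [[-0.765, -0.038, 0.643], [-0.029, 0.999, 0.025], [-0.644, 0.001, -0.765]]
force: [-0.5, 1.2, -0.9]
width: 0.498
grasp_force: 0.0
```

apply_moves(
  claw=[0,0,0,0,0,0,0,0],
  offset=[
    [0,0,-0.01],
    [0,0,-0.03],
    [0,0,-0.05],
    [0,0,-0.07],
    [0,0,-0.09],
    [0,0,-0.11],
    [0,0,-0.12],
    [0,0,-0.12],
  ],
  delta_rot=[
    [0,0,0],
    [0,0,0],
    [0,0,0],
    [0,0,0],
    [0,0,0],
    [0,0,0],
    [0,0,0],
    [0,0,0],
  ],
)

```text
clock: 13.0
ee_pos: [0.4738, 0.2329, 0.2486]
orientation: [[-0.764, -0.039, 0.644], [-0.028, 0.999, 0.026], [-0.645, 0.002, -0.764]]
force: [0.4, -0.4, 0.4]
width: 0.499
grasp_force: 0.0
```

Run:
```python
from h import *
s=telemetry.observe();print(s['ee_pos'],s['force'],s['joints'],s['clock'])
a=snap('top','t5');b=snap('side','s5')
def crop(c,u,v,w,h,k): return cv2.resize(c['image'][v:v+h,u:u+w,::-1],None,fx=k,fy=k,interpolation=cv2.INTER_CUBIC)
cv2.imwrite('pics/z6.png',np.hstack([crop(a,225,160,45,60,8),crop(b,245,195,55,60,8)]))
```

```text
[0.4738303  0.23288576 0.24861285] [ 0.38054055 -0.40349054  0.42060872] [ 0.51074981  0.02576755  1.98174033 -0.57607207  0.56575162 -0.69610937] 13.0
```

View pics/z6.png

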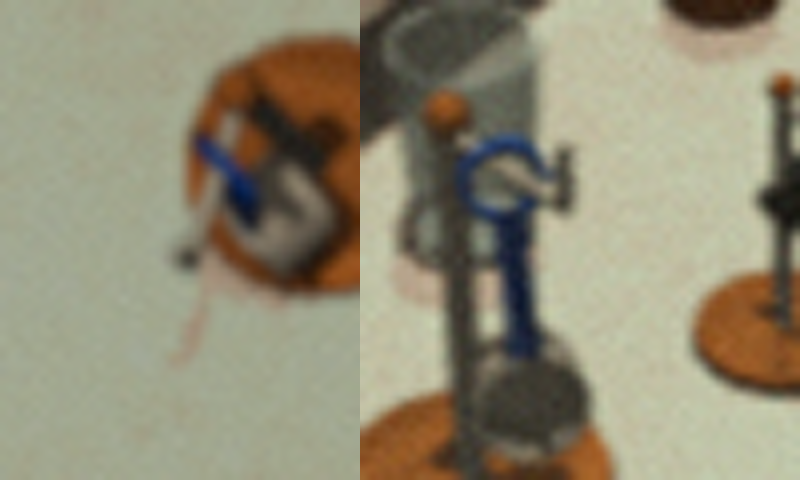

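The scoop hangs by its ring on the hook arm: ring at side crop (505,178), cup straight below at (530,410), clear of the gripper. Next is the pin.

Run:
```python
from h import *
np.set_printoptions(precision=4,suppress=True)
a=load('t5');b=load('s5')
print('large hook',P(a,132,297,.3),'ball',P(a,150,262,.31))
qa=cloud(a)
# pin handle cloud
for n,c in(('t',a),('s',b)):
    Q=cloud(c);m=(np.hypot(Q[...,0]-.436,Q[...,1]-.329)<.025)&(Q[...,2]>.075);print(n,m.sum(),np.nanmean(Q[m],0),np.nanmax(Q[m][:,2]) if m.any() else 0)
    m=(np.hypot(Q[...,0]-.436,Q[...,1]-.329)<.05)&(abs(Q[...,2]-.055)<.008);print(m.sum(),cv2.minAreaRect(Q[m][:,:2].astype(np.float32)))
print(goal([.4365,.3285,.26],toolR(180)))
```

```text
large hook [0.2794 0.528  0.3   ] ball [0.3757 0.4816 0.31  ]
t 9 [0.437  0.3186 0.0964] 0.1140185597804737
22 ((0.45918604731559753, 0.32599756121635437), (0.04584416002035141, 0.05518857389688492), 28.725177764892578)
s 86 [0.4319 0.3311 0.1011] 0.11799668002910713
193 ((0.4333493709564209, 0.3274948000907898), (0.06433034688234329, 0.05978287383913994), 75.11061096191406)
(array([ 0.018 ,  0.0972, -0.0312]), array([ 0.82, 40.06,  2.08]))
```

Converted, 40 degrees / 120 = 0.3333.

apply_moves(
  claw=[0.3,0.3,0.3,0.3,0.3,0.3,0.3,0.3],
  offset=[
    [0.004,0.005,-0.02],
    [0.007,0.02,-0.03],
    [0.01,0.04,-0.031],
    [0.013,0.06,-0.031],
    [0.016,0.08,-0.031],
    [0.018,0.097,-0.031],
    [0.018,0.097,-0.031],
    [0.018,0.097,-0.031],
  ],
  delta_rot=[
    [0,0.0583,0.0025],
    [0.0017,0.125,0.0058],
    [0.0033,0.1917,0.01],
    [0.005,0.2583,0.0133],
    [0.0067,0.3167,0.0167],
    [0.0067,0.3333,0.0175],
    [0.0067,0.3333,0.0175],
    [0.0067,0.3333,0.0175],
  ],
)

```text
clock: 14.1
ee_pos: [0.4366, 0.3278, 0.2598]
orientation: [[-1.0, 0.0, 0.002], [0.0, 1.0, 0.0], [-0.002, 0.0, -1.0]]
force: [-0.1, 0.6, -0.5]
width: 0.651
grasp_force: 0.0
```

Run:
```python
from h import *
np.set_printoptions(precision=4,suppress=True)
s=telemetry.observe();print(s['ee_pos'],s['force'],s['joints'],s['clock'],s['width'])
print(goal([.4365,.3285,.093],toolR(180)))
```

```text
[0.4366 0.3278 0.2598] [-0.1444  0.5966 -0.4602] [ 0.5773  0.2853  1.5245 -0.0009  1.3304 -0.9929] 14.1 0.6509298271911611
(array([0.0004, 0.0006, 0.1668]), array([ 0.  ,  0.1 , -0.02]))
```

Converted, 0.1 degrees / 120 = 0.0008.

apply_moves(
  claw=[0.3,0.3,0.3,0.3,0.3,0.3],
  offset=[
    [0,0.0006,0.05],
    [0,0.0006,0.1],
    [0,0.0006,0.135],
    [0,0.0006,0.16],
    [0,0.0006,0.1665],
    [0,0.0006,0.1665],
  ],
  delta_rot=[
    [0,0.0008,0],
    [0,0.0008,0],
    [0,0.0008,0],
    [0,0.0008,0],
    [0,0.0008,0],
    [0,0.0008,0],
  ],
)

```text
clock: 14.85
ee_pos: [0.437, 0.3289, 0.0944]
orientation: [[-1.0, 0.0, 0.0], [0.0, 1.0, 0.001], [-0.0, 0.001, -1.0]]
force: [0.4, -0.2, -0.1]
width: 0.647
grasp_force: 0.0
```

apply_moves(
  claw=[-1,-1,-1,-1,-1,-1,-1],
  offset=[
    [0,0,0],
    [0,0,0],
    [0,0,0],
    [0,0,0],
    [0,0,0],
    [0,0,0],
    [0,0,0],
  ],
  delta_rot=[
    [0,0,0],
    [0,0,0],
    [0,0,0],
    [0,0,0],
    [0,0,0],
    [0,0,0],
    [0,0,0],
  ],
  squeeze=60,
)

```text
clock: 15.72
ee_pos: [0.4372, 0.329, 0.0947]
orientation: [[-1.0, 0.0, 0.001], [0.0, 1.0, 0.001], [-0.001, 0.001, -1.0]]
force: [-1.2, -4.3, 6.4]
width: 0.221
grasp_force: 58.3
```

apply_moves(
  claw=[-1,-1,-1,-1,-1,-1],
  offset=[
    [0,0,-0.01],
    [0,0,-0.03],
    [0,0,-0.07],
    [0,0,-0.12],
    [0,0,-0.155],
    [0,0,-0.155],
  ],
  delta_rot=[
    [0,0,0],
    [0,0,0],
    [0,0,0],
    [0,0,0],
    [0,0,0],
    [0,0,0],
  ],
)

```text
clock: 16.48
ee_pos: [0.4374, 0.3295, 0.2522]
orientation: [[-1.0, 0.0, 0.004], [0.0, 1.0, 0.004], [-0.004, 0.004, -1.0]]
force: [0.2, 0.5, -2.2]
width: 0.215
grasp_force: 58.6
```

apply_moves(
  claw=[-1,-1,-1,-1,-1,-1,-1,-1,-1,-1],
  offset=[
    [-0.003,-0.03,0],
    [-0.008,-0.08,0],
    [-0.013,-0.13,0],
    [-0.018,-0.18,0],
    [-0.023,-0.23,0],
    [-0.028,-0.28,0],
    [-0.033,-0.33,0.01],
    [-0.036,-0.38,0.02],
    [-0.038,-0.42,0.04],
    [-0.0393,-0.433,0.05],
  ],
  delta_rot=[
    [0,0,0],
    [0,0,0],
    [0,0,0],
    [0,0,0],
    [0,0,0],
    [0,0,0],
    [0,0,0],
    [0,0,0],
    [0,0,0],
    [0,0,0],
  ],
)

```text
clock: 17.73
ee_pos: [0.4754, -0.1055, 0.197]
orientation: [[-1.0, 0.002, -0.002], [0.002, 1.0, 0.001], [0.002, 0.001, -1.0]]
force: [0.6, 0.7, 0.8]
width: 0.221
grasp_force: 58.7
```

apply_moves(
  claw=[-1,-1,-1],
  offset=[
    [0,0,0.03],
    [0,0,0.05],
    [0,0,0.05],
  ],
  delta_rot=[
    [0,0,0],
    [0,0,0],
    [0,0,0],
  ],
)

```text
clock: 18.1
ee_pos: [0.4754, -0.1032, 0.1473]
orientation: [[-1.0, -0.0, -0.003], [-0.0, 1.0, 0.002], [0.003, 0.002, -1.0]]
force: [-0.0, -0.4, 0.7]
width: 0.217
grasp_force: 58.7
```

Run:
```python
from h import *
np.set_printoptions(precision=4,suppress=True)
s=telemetry.observe();print(s['ee_pos'],s['force'],s['joints'],s['clock'],s['width'])
a=snap('top','t6');b=snap('side','s6')
def crop(c,u,v,w,h,k): return cv2.resize(c['image'][v:v+h,u:u+w,::-1],None,fx=k,fy=k,interpolation=cv2.INTER_CUBIC)
cv2.imwrite('pics/z7.png',np.hstack([crop(load('t5'),340,215,36,60,10),crop(b,325,165,44,60,10)]))
print(np.round(pix(b,s['ee_pos']+[0,0,-.083]),1))
```

```text
[ 0.4754 -0.1032  0.1473] [-0.017  -0.3541  0.6706] [-0.2893  0.2827  1.8099  0.0007  1.0525 -1.8609] 18.1 0.2170113766536195
[349.2 209.3]
```

View pics/z7.png

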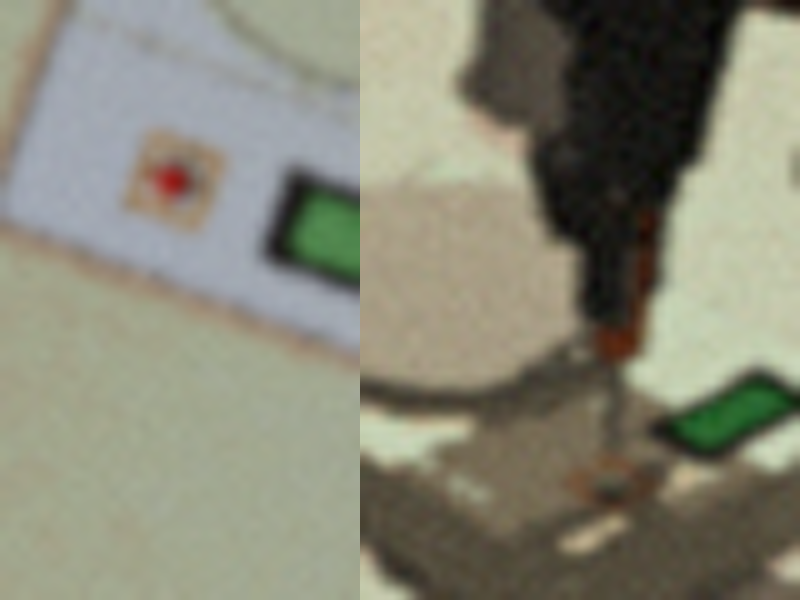

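Left is the earlier top view: frame centre at (357.15,232.65) with the red button in the hole. Right is the side view: frame centre at about (349.75,212.6), and the pin shaft above it runs from crop (615,362) to the tip at about (609,450), matching the predicted (607,448).

Run:
```python
from h import *
np.set_printoptions(precision=4,suppress=True)
a=load('t5');b=load('s6')
print(tri(a,(357.15,232.65),b,(349.75,212.6)),P(a,357.15,232.65,.045),P(b,349.75,212.6,.045))
s=telemetry.observe();p=s['ee_pos'];R=np.array(s['orientation'])
print(p,p+R@[0,0,.083],goal([.4765,-.1045,.125],toolR(180)))
```

```text
(array([ 0.4749, -0.1061,  0.0477]), [array([0.2, 0.4]), array([-0.4, -0. ])]) [ 0.4763 -0.1058  0.045 ] [ 0.475  -0.1104  0.045 ]
[ 0.4763 -0.1036  0.1491] [ 0.4763 -0.1035  0.0661] (array([-0.0002, -0.0009,  0.0241]), array([0.03, 0.  , 0.03]))
```

apply_moves(
  claw=[-1,-1,-1,-1,-1,-1,-1,-1],
  offset=[
    [-0.0005,-0.0015,0],
    [-0.0005,-0.0015,0.006],
    [-0.0005,-0.0015,0.012],
    [-0.0005,-0.0015,0.018],
    [-0.0005,-0.0015,0.022],
    [-0.0005,-0.0015,0.026],
    [-0.0005,-0.0015,0.03],
    [-0.0005,-0.0015,0.03],
  ],
  delta_rot=[
    [0,0,0],
    [0,0,0],
    [0,0,0],
    [0,0,0],
    [0,0,0],
    [0,0,0],
    [0,0,0],
    [0,0,0],
  ],
)

```text
clock: 19.2
ee_pos: [0.4764, -0.1054, 0.1182]
orientation: [[-1.0, 0.0, -0.001], [0.0, 1.0, 0.001], [0.001, 0.001, -1.0]]
force: [1.1, 0.7, 0.2]
width: 0.218
grasp_force: 58.6
```

Run:
```python
from h import *
np.set_printoptions(precision=4,suppress=True)
for i in range(2):
    s=telemetry.observe();print(s['ee_pos'],s['force'],s['clock'],s['grasp_force']); b=snap('side','s7')
def crop(c,u,v,w,h,k): return cv2.resize(c['image'][v:v+h,u:u+w,::-1],None,fx=k,fy=k,interpolation=cv2.INTER_CUBIC)
cv2.imwrite('pics/z8.png',np.hstack([crop(b,325,175,40,50,10),crop(b,250,205,33,50,10)]))
```

```text
[ 0.4764 -0.1054  0.1182] [1.063  0.6546 0.2064] 19.2 58.649852871894836
[ 0.4765 -0.1054  0.1184] [ 0.1217 -0.2401 -0.8157] 19.25 58.64994764328003
```

View pics/z8.png

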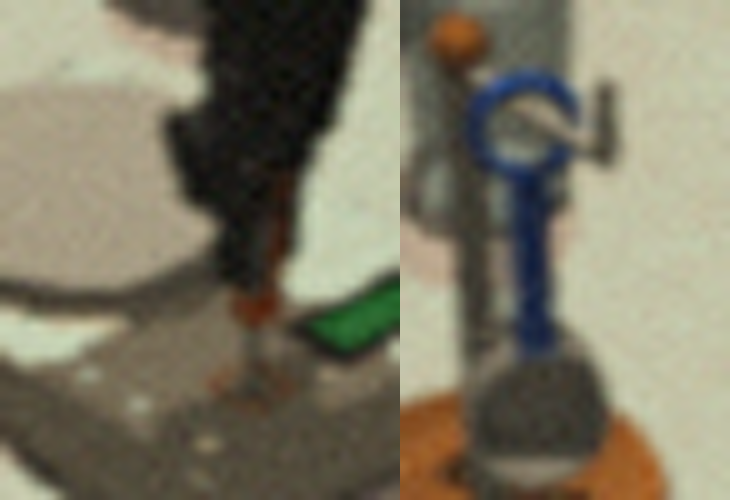

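The shaft enters the orange frame at crop (255,375) with no contact force, and the scoop hangs still on its hook. Now I press.

apply_moves(
  claw=[-1,-1,-1,-1,-1,-1],
  offset=[
    [0,0,0.004],
    [0,0,0.008],
    [0,0,0.011],
    [0,0,0.013],
    [0,0,0.014],
    [0,0,0.014],
  ],
  delta_rot=[
    [0,0,0],
    [0,0,0],
    [0,0,0],
    [0,0,0],
    [0,0,0],
    [0,0,0],
  ],
)

```text
clock: 20.05
ee_pos: [0.4767, -0.1054, 0.1047]
orientation: [[-1.0, 0.0, 0.0], [0.0, 1.0, 0.001], [-0.0, 0.001, -1.0]]
force: [-0.6, 0.6, 4.2]
width: 0.216
grasp_force: 59.2
```

apply_moves(
  claw=[-1,-1,-1,-1],
  offset=[
    [0,0,0.001],
    [0,0,0.002],
    [0,0,0.0025],
    [0,0,0.0025],
  ],
  delta_rot=[
    [0,0,0],
    [0,0,0],
    [0,0,0],
    [0,0,0],
  ],
)

```text
clock: 20.55
ee_pos: [0.4774, -0.1056, 0.1038]
orientation: [[-1.0, 0.0, 0.002], [0.0, 1.0, -0.0], [-0.002, -0.0, -1.0]]
force: [-5.2, 2.0, 24.7]
width: 0.222
grasp_force: 61.2
```

apply_moves(
  claw=[-1,-1,-1,-1,-1],
  offset=[
    [0,0,-0.0005],
    [0,0,-0.0005],
    [0,0,-0.0005],
    [0,0,-0.0005],
    [0,0,-0.0005],
  ],
  delta_rot=[
    [0,0,0],
    [0,0,0],
    [0,0,0],
    [0,0,0],
    [0,0,0],
  ],
)

```text
clock: 21.18
ee_pos: [0.4772, -0.1056, 0.104]
orientation: [[-1.0, 0.0, 0.002], [0.0, 1.0, 0.0], [-0.002, 0.0, -1.0]]
force: [-4.1, 1.7, 20.6]
width: 0.218
grasp_force: 60.9
```

```bash
python3 -c "
from h import *
print(r.close_job())"
```

```text
the job is handed in; nothing more can be done
None
```

I hung the scoop by its eye on the 208 mm stand's hook, and the gripped pin is through the deck hole holding the button against its stop at about 20 N. I handed the job in at about 21 s on the robot's clock; no verdict came back.

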